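Bring the tall vial to the reader and throw the shutter lever

TASK

Turn the five-armed sample carousel by pushing sideways on one of its arms with a fingertip until the tall vial stands squarely in front of the reader's steel snout, and let it stand still there. Then push the peg of the shutter lever on top of the reader all the way over to its other stop. Do not touch, lift or tip the vials, and leave the other things on the bench where they are; finish clear of everything.

Things in the scene. Friction and masses are not known exactly. Their poses are not given: they have to be found in the camera images.
- hub (a point): Axis of the sample carousel, 51 mm above the bench (mid-height of its arms): an aluminium hub (44 mm diameter, cap top at 71 mm) with five equal straight arms 72 degrees apart. It turns freely either way about the vertical; about 2 N pushed at 70 mm from the axis moves it, and it stays where it is left without coasting. It stands on a foot 120 mm in diameter and 14 mm high, with a 40 mm column.
- arm (a point): Point in the middle of the arm that carries the tall vial, 60 mm from the axis, 51 mm above the bench. Each of the five arms is a level bar 10 mm wide, from 41 to 61 mm above the bench, bare from 22 to 96 mm from the axis; it ends in a round grey cup (37 mm outer diameter, centre 115 mm from the axis, rim at 61 mm). Between the arms it is open down to the foot.
- carousel (a joint): Turn of the carousel in rad, counter-clockwise seen from above positive; 0 at the start, whatever the direction of the arms.
- tall_vial: The tall vial: clear glass with white cap, 26 mm diameter, 54 mm tall, standing loose in one of the five cups, so one arm points from the hub straight at it. Origin at the centre of its underside, 39 mm above the bench; its top is at 93 mm. z is up.
- short_vial_a: A short vial of the same kind, 26 mm diameter, 36 mm tall (top at 75 mm), loose in the next cup counter-clockwise (seen from above) from the tall vial. Origin at the centre of its underside.
- short_vial_b: Another short vial, the same, loose in the third cup counter-clockwise from the tall vial. The other two cups are empty. Origin at the centre of its underside.
- beam (a point): The point where the middle of the tall vial must stand: on the centre line of the reader's steel snout (32 mm diameter, 70 mm above the bench), 32 mm in front of its end, 115 mm from the carousel's axis, 65 mm above the bench. The snout points horizontally straight at the carousel's axis. The axes are the reader's: y points away from the carousel into the reader, z up.
- lever_pivot (a point): Vertical axis of the shutter lever on the flat top of the reader, given 140 mm above the bench. The reader is an ivory box 140 mm wide (its x), 100 mm deep (its y), 110 mm high, fixed to the bench; its centre is 10 mm from this axis along the reader's y.
- lever_peg (a point): Middle of the upright black peg at the end of the shutter lever, 16 mm diameter, standing from 119 to 157 mm above the bench (this point at 140 mm), 55 mm from the pivot. The lever is a flat steel bar 10 mm wide, 119 to 125 mm above the bench; under it is the reader's top at 110 mm.
- shutter (a joint): Angle of the shutter lever in rad, growing clockwise seen from above: 0 at one stop, 1.4 at the other. It starts at 0 to 0.3 and must end at 1.4. The peg swings over the half of the reader away from the carousel, from the reader's -x side to its +x side (at 0.7 it points along the reader's y). About 1.5 N at the peg moves it; it stays where it is left.
- beaker: Bystander: open glass beaker, 72 mm diameter, 85 mm tall. Origin at the centre of its underside.
- jar: Bystander: amber jar with blue lid, 64 mm diameter, 90 mm tall. Origin at the centre of its underside.

How it is judged (in metres and radians):
On the way, in this order (a step that is already met when the one before it is completed fails the run):
1. the tall vial stands still in front of the snout while the shutter lever is still on its first half (horizontal distance between tall_vial and beam below 0.006 m and velocity of joint carousel between -0.03 and 0.03 rad/s and value of joint shutter below 0.7 rad), for 0.3 s.
2. the shutter lever is against its other stop with the vial still in place (horizontal distance between tall_vial and beam below 0.006 m and value of joint shutter above 1.3 rad), for 0.2 s.
At the end, for the whole second after the job is handed in: The middle of the tall vial is within 6 mm (in plan) of the beam point, the carousel is at rest, the shutter lever is at 1.3 rad or more (its stop is at 1.4), and all three vials stand upright down in their cups (all of step 2 and velocity of joint carousel between -0.03 and 0.03 rad/s and height (world z) of tall_vial between 0.034 and 0.046 m and angle between each of tall_vial, short_vial_a, short_vial_b's own z axis and vertical below 0.2 rad and height (world z) of short_vial_a between 0.034 and 0.046 m and height (world z) of short_vial_b between 0.034 and 0.046 m); the robot touches nothing.
It fails at once if a vial is lifted or tipped out of its cup (not (height (world z) of tall_vial between 0.034 and 0.046 m and angle between tall_vial's own z axis and vertical below 0.2 rad) or not (height (world z) of short_vial_a between 0.034 and 0.046 m and angle between short_vial_a's own z axis and vertical below 0.2 rad) or not (height (world z) of short_vial_b between 0.034 and 0.046 m and angle between short_vial_b's own z axis and vertical below 0.2 rad)).
It fails at once if the robot touches a vial (contact force between any of the fingers, the arm and tall_vial above 0.5 N or contact force between any of the fingers, the arm and short_vial_a above 0.5 N or contact force between any of the fingers, the arm and short_vial_b above 0.5 N).
It fails at once if another thing on the bench is moved by more than 20 mm (distance of any of beaker, jar from where it was at the start of the episode above 0.02 m).
It also fails if it takes over 53 s, if anything falls off the work surface, if the arm or the gripper's body presses on something with over 40 N, if the wrist force passes 120 N, or if a joint passes its speed limit or range.

ROBOT

A 6-joint arm with a two-finger parallel gripper is mounted at the origin on the work surface. World frame = base frame: x ahead of the robot, y to its left, z up, the work surface at z = 0. Lengths are in m, angles in degrees, forces in N, time in s.
With the tool pointing down it reaches from about 0.25 to 0.8 m from the base axis. Payload 3.9 kg.
Tool frame: the origin (TCP) lies on the front face of the gripper's body, between the roots of the fingers; the fingertips stand 73 mm ahead of it and the grasp point (between the pads) lies env.hold_point_z ahead of it (env.hold_point_z is the distance from the TCP to the grasp point, in m); z points along the fingers, x is the direction in which the jaws open and shut, and the axes are right-handed (so a half turn about z gives the same grasp; the last joint's range is limited). The gripper opens to 85 mm and grips with 20 to 120 N. Pads are 22 mm wide; open, the fingers measure 114 mm over their backs; the gripper's body (76 mm by 85 mm) begins 54 mm behind the grasp point. The pads swing forward as they close: fully open they stand 13 mm farther back than shut.
Start: joints at [67.323, 14.897, -7.913, 67.191, 0, 90], TCP at [0.202, 0.484, 0.304] pointing down, gripper open.
Joint ranges: [-159.42, 159.42], [-47.68, 98.78], [-73.54, 78.23], [-108.79, 121.32], [-90, 84.71], [-180, 180]. Speed limits (degrees/s): [147.25, 147.25, 180, 180, 180, 180].

INTERFACE

Orientations are given as a 3x3 rotation matrix whose columns are the frame's x, y, z axes.
In Python, from cell import env gives the robot as it stands. The module is installed in compiled form; this text tells all that it offers.
- The arm moves only by the tool servo_tool, never from a script. Its argument "deltas" is text: rows parted by semicolons, each of 7 numbers parted by spaces: the opening in per cent of the stroke, from 0 (shut) to 100 (fully open), then the shift along the tool's x, y, z in cm, then the turn, a rotation vector about the tool's x, y, z in rad. In form: hand dx dy dz rx ry rz; .... A call has 1 to 20 rows; each row is the pose to reach, as a shift and turn from the pose commanded when the call began, along the tool's axes at that moment; what a row does not reach only later rows make up. A row lasts 1/12 s, in which the tool goes at most 41.7 mm and 7.16 degrees, less where a joint would pass 70% of its speed; a pose out of reach is approached as far as the arm can. A call with a gripper value outside its range is refused whole. The fingers move at their own pace and stop on an object; the grip force is fixed at half the most. Time passes only in rows, so rows that repeat a pose let the fingers close. It gives the time, the measured TCP pose, the force and the opening at its end, in the units of the state.
- env.get_state(): the state, without advancing time (a new reading comes with each control period).
- env.grab_frame(name): name is "scene" or "top" or "wrist"; returns a dict with "pixels" (400x640x3 uint8, blue, green, red), "vfov" (degrees; the focal length in pixels is half the picture's height over the tangent of half this angle, whatever the lens; pixels are square), "cx", "cy" (the principal point, pixels), "pose" (4x4, takes a point from camera to world coordinates). Camera axes: x right, y down, z forward; pixel columns grow to the right and rows downward; lengths in m; the calibration is good to about 2 mm. A picture is of the moment at which its call begins. There is no depth.
- env.finish_job(): hands the job in, once; it reports no verdict.
The state is a dict: "time": time; "q": joint angles; "qd": joint speeds; "tau": joint torques, N m; "position": TCP position; "tool_rot": TCP orientation; "force": force on the tool from outside, world axes, zero at the start; "moment": the same for the moment, N m; "gripper_width": opening from 0.0 (shut) to 1.0 (fully open).
Only numpy, scipy, OpenCV 4.12 (cv2) and the standard library are available. Lean on these libraries where they do the work, as an engineer would, in place of code of your own. Each camera call takes 0.05 s, during which the arm holds its last target.

## Working session

There is one attempt and no reset: what is moved stays moved. The work goes in short steps, Python scripts to look and compute and a tool call to move; the robot and the scene stay as the last step left them, time stands still between calls to the robot, and variables do not carry over. Pictures are saved under pics/ and viewed, and the job is handed in when it is done.

Besides the shell and the picture viewer there is one more tool, called after "Emit:" by a JSON object that holds its "op" and its "data", one argument or row to a line. servo_tool: Moves the arm, as the interface text tells. Its arguments: {"type":"object","properties":{"deltas":{"type":"string"}},"required":["deltas"]}

```bash
mkdir -p pics
cat > h.py <<'E'
from cell import env
import numpy as np, cv2
def grab(n,tag):
    f=env.grab_frame(n); cv2.imwrite(f'pics/{tag}.png',f['pixels'])
    F=200/np.tan(np.radians(f['vfov'])/2)
    np.savez(f'{tag}.npz',pose=f['pose'],F=F,cx=f['cx'],cy=f['cy']); return f
def ray(tag,u,v):
    c=np.load(f'{tag}.npz'); d=np.array([(u-c['cx'])/c['F'],(v-c['cy'])/c['F'],1]); P=c['pose']
    return P[:3,3],P[:3,:3]@d
def atz(tag,u,v,z):
    o,d=ray(tag,u,v); return o+d*(z-o[2])/d[2]
def proj(tag,p):
    c=np.load(f'{tag}.npz'); P=c['pose']; q=P[:3,:3].T@(np.array(p)-P[:3,3]); return q[0]/q[2]*c['F']+c['cx'],q[1]/q[2]*c['F']+c['cy']
E
python3 - <<'E'
from h import *
for n in ['scene','top','wrist']:
    f=grab(n,n+'0'); print(n,f['vfov'],f['cx'],f['cy'],np.round(f['pose'],3).tolist())
s=env.get_state(); print(s['time'],s['position'],s['tool_rot'],s['gripper_width'],env.hold_point_z)
E
```

```text
scene 57.705165034719116 317.5790724321411 203.72907934830852 [[0.506, 0.608, -0.612, 1.149], [0.862, -0.364, 0.352, -0.31], [-0.009, -0.706, -0.708, 0.771], [0.0, 0.0, 0.0, 1.0]]
top 55.67926573194252 326.2370320532203 205.08531108948534 [[0.003, -0.984, 0.179, 0.366], [-1.0, -0.002, 0.004, 0.012], [-0.004, -0.179, -0.984, 1.225], [0.0, 0.0, 0.0, 1.0]]
wrist 63.5175343714457 315.939070756089 197.9099934313024 [[0.386, 0.876, 0.289, 0.128], [0.923, -0.366, -0.123, 0.516], [-0.002, 0.314, -0.95, 0.374], [0.0, 0.0, 0.0, 1.0]]
0.15 [0.20224945 0.48402871 0.30325089] [[ 3.85547241e-01  9.22687913e-01 -5.82878360e-04]
 [ 9.22686834e-01 -3.85547681e-01 -1.41106651e-03]
 [-1.52670142e-03  6.21861142e-06 -9.99998835e-01]] 1.0021014276150455 0.0539
```

View pics/scene0.png

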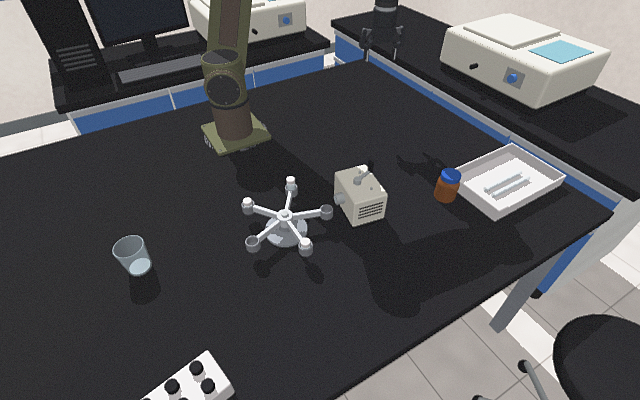

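View pics/top0.png

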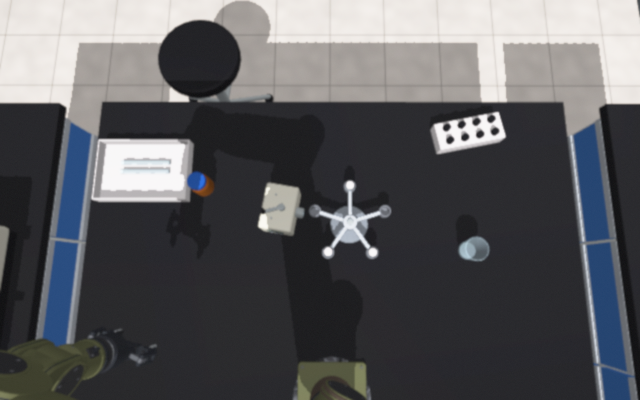

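View pics/wrist0.png

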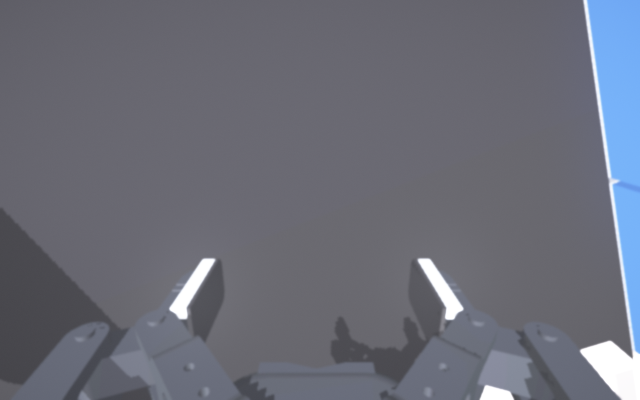

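The scene view shows the carousel hub near (285,217) and the reader near (360,195). In the top view the hub is near (349,224), the reader near (280,208), the jar near (200,184) and the beaker near (474,248). I'll zoom in.

Run:
```python
from h import *
a=cv2.imread('pics/top0.png')[165:275,240:420]; b=cv2.imread('pics/scene0.png')[150:270,230:400]
cv2.imwrite('pics/topz.png',cv2.resize(a,(792,484),interpolation=cv2.INTER_CUBIC))
cv2.imwrite('pics/scz.png',cv2.resize(b,(765,540),interpolation=cv2.INTER_CUBIC))
```

```text
(no output)
```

View pics/topz.png

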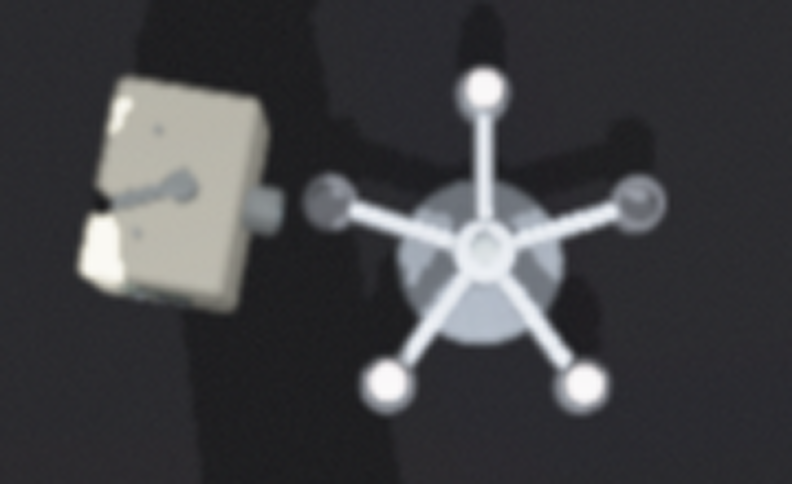

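View pics/scz.png

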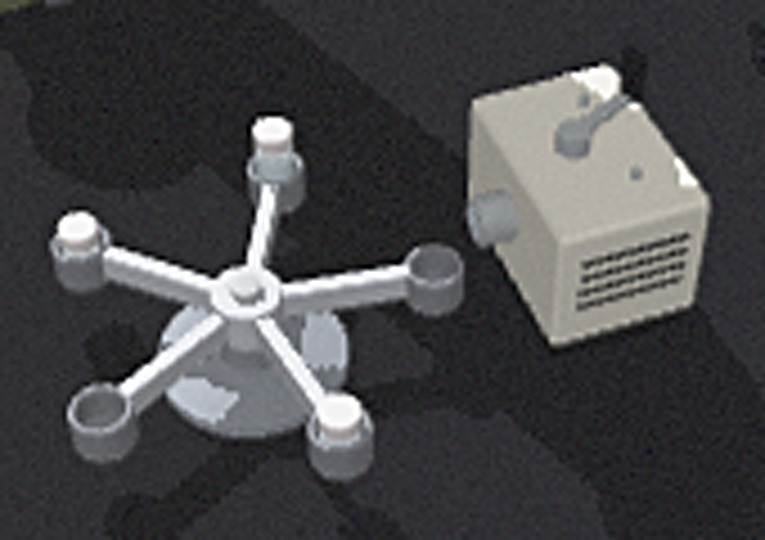

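```bash
cat > fit0.py <<'E'
from h import *
from scipy.optimize import least_squares
T=lambda x,y:('top0',240+(x+.5)/4.4-.5,165+(y+.5)/4.4-.5)
S=lambda x,y:('scene0',230+(x+.5)/4.5-.5,150+(y+.5)/4.5-.5)
def model(p):
    hx,hy,a,px,py,r=p; h=np.array([hx,hy,0]); 
    d=lambda t:np.array([np.cos(t),np.sin(t),0]); z=np.array([0,0,1.])
    yv=d(r); xv=d(r-np.pi/2); P=np.array([px,py,0]); c=P+.01*yv
    m={'hub':h+.071*z,'tall':h+.115*d(a)+.093*z,'sa':h+.115*d(a+np.radians(72))+.075*z,'sb':h+.115*d(a+np.radians(216))+.075*z,
     'e2':h+.115*d(a+np.radians(144))+.061*z,'e4':h+.115*d(a+np.radians(288))+.061*z}
    for sx in(-1,1):
        for sy in(-1,1): m[f'c{sx}{sy}']=c+sx*.07*xv+sy*.05*yv+.11*z
    m['piv']=P+.128*z
    return m
obs=[('hub',T(484,249)),('tall',T(388,384)),('sa',T(583,384)),('sb',T(484,88)),('e2',T(640,203)),('e4',T(330,201)),
('hub',S(247,290)),('tall',S(272,127)),('sa',S(76,225)),('sb',S(341,409)),('e2',S(101,403)),('e4',S(436,264)),
('c1-1',T(263,99)),('c11',T(121,76)),('c-1-1',T(237,309)),
('c1-1',S(553,237)),('c11',S(708,200)),('c-1-1',S(472,102)),('c-11',S(608,66))]
def res(p):
    m=model(p); r=[]
    for n,(t,u,v) in obs:
        a,b=proj(t,m[n]); r+=[a-u,b-v]
    return np.array(r)
h0=atz(*obs[0][1],.071); a0=atz(*obs[1][1],.093)-h0; c0=atz(*obs[12][1],.11)
s=least_squares(res,[*h0[:2],np.arctan2(a0[1],a0[0]),h0[0]+.05,h0[1]+.2,1.5],loss='soft_l1')
p=s.x;print(np.round(p,4),'a deg',np.degrees(p[2]),'r',np.degrees(p[5]),'dir hub->piv',np.degrees(np.arctan2(p[4]-p[1],p[3]-p[0])),np.hypot(p[4]-p[1],p[3]-p[0]))
for (n,o),e in zip(obs,res(p).reshape(-1,2)): print(n,o[0],np.round(e,1))
E
python3 fit0.py
python3 - <<'E'
from h import *
print('jar',atz('top0',199,183,.09),'beaker',atz('top0',474,248,.04))
E
```

```text
[ 0.5256 -0.0547  2.5118  0.5609  0.1487  1.3952] a deg 143.91663085698468 r 79.93885220406538 dir hub->piv 80.13643552627646 0.20642454107667174
hub top0 [-0.1 -0.1]
tall top0 [-0.4 -0.8]
sa top0 [ 0.1 -0.3]
sb top0 [-0.2 -0.2]
e2 top0 [-0.6 -0.3]
e4 top0 [-0.4 -0.1]
hub scene0 [-0.5 -1.8]
tall scene0 [-0.  -0.1]
sa scene0 [ 0.2 -0.3]
sb scene0 [-0.6 -0.3]
e2 scene0 [-0.4  0.8]
e4 scene0 [-0.6 -0.2]
c1-1 top0 [0.4 0.2]
c11 top0 [ 0.2 -0.3]
c-1-1 top0 [-2.7 -2. ]
c1-1 scene0 [0.1 1.1]
c11 scene0 [ 0.4 -0.2]
c-1-1 scene0 [-2.2 -1.6]
c-11 scene0 [-0.4 -1.5]
jar [0.64047327 0.40960797 0.09      ] beaker [ 0.44645198 -0.44302348  0.04      ]
```

```bash
cat >> h.py <<'E'
from scipy.spatial.transform import Rotation as Rn
def Rdown(psi):
    p=np.radians(psi); x=np.array([np.cos(p),np.sin(p),0]); y=np.array([np.sin(p),-np.cos(p),0]); return np.column_stack([x,y,[0,0,-1]])
def rel(pos,psi):
    s=env.get_state(); R=np.array(s['tool_rot']); 
    return np.round(R.T@(np.array(pos)-s['position'])*100,2), np.round(Rn.from_matrix(R.T@Rdown(psi)).as_rotvec(),3)
E
python3 - <<'E'
from h import *
print(rel([.578,-.093,.25],144))
E
```

```text
(array([-38.75,  56.92,   5.38]), array([-1.000e-03,  1.000e-03, -1.338e+00]))
```

Emit:
{"op": "servo_tool", "data": {
  "deltas": "0 -38.75 56.9 5.4 0 0 -1.338;0 -38.75 56.9 5.4 0 0 -1.338;0 -38.75 56.9 5.4 0 0 -1.338;0 -38.75 56.9 5.4 0 0 -1.338;0 -38.75 56.9 5.4 0 0 -1.338;0 -38.75 56.9 5.4 0 0 -1.338;0 -38.75 56.9 5.4 0 0 -1.338;0 -38.75 56.9 5.4 0 0 -1.338;0 -38.75 56.9 5.4 0 0 -1.338;0 -38.75 56.9 5.4 0 0 -1.338;0 -38.75 56.9 5.4 0 0 -1.338;0 -38.75 56.9 5.4 0 0 -1.338;0 -38.75 56.9 5.4 0 0 -1.338;0 -38.75 56.9 5.4 0 0 -1.338;0 -38.75 56.9 5.4 0 0 -1.338;0 -38.75 56.9 5.4 0 0 -1.338;0 -38.75 56.9 5.4 0 0 -1.338;0 -38.75 56.9 5.4 0 0 -1.338;0 -38.75 56.9 5.4 0 0 -1.338"
}}

```text
time: 1.73
position: [0.581, -0.0978, 0.2487]
tool_rot: [[-0.806, 0.592, 0.002], [0.592, 0.806, -0.003], [-0.003, -0.001, -1.0]]
force: [0.5, 0.4, 0.8]
gripper_width: -0.001
```

Run:
```python
from h import *
grab('wrist','w1');s=env.get_state(); print(s['time'],s['position'],s['q'],s['gripper_width'],s['force'])
```

```text
1.7833 [ 0.58014296 -0.09656557  0.24863655] [ -9.41908304  22.5661211   -4.9668109   62.42038232  -0.07413231
 -63.11926083] 0.0037480874551465123 [ 0.80973271 -0.8933739   0.18355477]
```

View pics/w1.png

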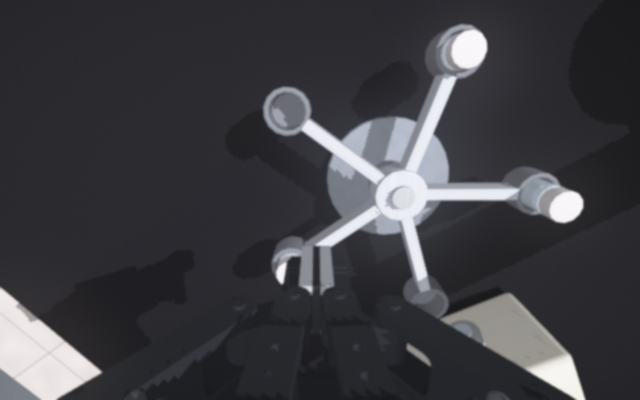

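The hub cap is at (402,195), the tall vial cap at (565,206), the empty cup e2 at (287,110), and the fingertips at (318,250). I'll check the fit against this view.

Run:
```python
from h import *
h=atz('w1',401,194,.071);print(h)
for n,u,v,z in [('tall',566,206,.093),('sa',468,48,.075),('e2',287,111,.061)]:
    p=atz('w1',u,v,z)-h; print(n,np.degrees(np.arctan2(p[1],p[0]))%360,np.hypot(p[0],p[1]))
print(rel([.578,-.093,.113],144))
```

```text
[ 0.52494568 -0.05878137  0.071     ]
tall 142.55770216582115 0.11701677040699042
sa 214.85144306487152 0.1129235605588107
e2 288.48984796099205 0.11123214143301083
(array([ 0.4 ,  0.17, 13.56]), array([-0.001,  0.001, -0.005]))
```

Emit:
{"op": "servo_tool", "data": {
  "deltas": "0 0 0 3 0 0 0;0 0 0 6 0 0 0;0 0 0 9 0 0 0;0 0 0 11 0 0 0;0 0 0 12.5 0 0 0;0 0 0 13.6 0 0 0;0 0 0 13.6 0 0 0;0 0 0 13.6 0 0 0"
}}

```text
time: 2.45
position: [0.5769, -0.0914, 0.1135]
tool_rot: [[-0.809, 0.587, -0.002], [0.587, 0.809, 0.001], [0.002, -0.001, -1.0]]
force: [-0.2, -0.2, -0.1]
gripper_width: 0.005
```

```bash
cat > arc.py <<'E'
from h import *
import sys
H=np.array([.5253,-.056]); r=.065
s=env.get_state(); R=np.array(s['tool_rot']); p0=s['position']; print(p0, s['force'])
d=p0[:2]-H; print('r',np.hypot(*d),'th',np.degrees(np.arctan2(d[1],d[0])),'psi',np.degrees(np.arctan2(R[1,0],R[0,0])))
def rows(th0,th1,n,c=None):
    th=np.linspace(th0,th1,n+1); P0=np.array([*(H+r*np.array([np.cos(np.radians(th0)),np.sin(np.radians(th0))])),.113]); R0=Rdown(th0+180)
    out=[]
    for t in th[1:]:
        P=np.array([*(H+r*np.array([np.cos(np.radians(t)),np.sin(np.radians(t))])),.113])
        v=R0.T@(P-P0)*100; out.append(f'0 {v[0]:.2f} {v[1]:.2f} 0 0 0 {-np.radians(t-th0):.3f}')
    print(';'.join(out))
rows(float(sys.argv[1]),float(sys.argv[2]),int(sys.argv[3]))
E
python3 arc.py -36 -100 16
```

```text
[ 0.57688564 -0.09142289  0.11349798] [-0.21020908 -0.2423251  -0.12406728]
r 0.0625768296043673 th -34.476655230021834 psi 144.0435873224635
0 0.02 -0.45 0 0 0 0.070;0 0.06 -0.90 0 0 0 0.140;0 0.14 -1.35 0 0 0 0.209;0 0.25 -1.79 0 0 0 0.279;0 0.39 -2.22 0 0 0 0.349;0 0.56 -2.64 0 0 0 0.419;0 0.76 -3.05 0 0 0 0.489;0 0.99 -3.44 0 0 0 0.559;0 1.24 -3.82 0 0 0 0.628;0 1.52 -4.18 0 0 0 0.698;0 1.82 -4.52 0 0 0 0.768;0 2.15 -4.83 0 0 0 0.838;0 2.50 -5.12 0 0 0 0.908;0 2.87 -5.39 0 0 0 0.977;0 3.25 -5.63 0 0 0 1.047;0 3.65 -5.84 0 0 0 1.117
```

Emit:
{"op": "servo_tool", "data": {
  "deltas": "0 0.02 -0.45 0 0 0 0.070;0 0.06 -0.90 0 0 0 0.140;0 0.14 -1.35 0 0 0 0.209;0 0.25 -1.79 0 0 0 0.279;0 0.39 -2.22 0 0 0 0.349;0 0.56 -2.64 0 0 0 0.419;0 0.76 -3.05 0 0 0 0.489;0 0.99 -3.44 0 0 0 0.559;0 1.24 -3.82 0 0 0 0.628;0 1.52 -4.18 0 0 0 0.698;0 1.82 -4.52 0 0 0 0.768;0 2.15 -4.83 0 0 0 0.838;0 2.50 -5.12 0 0 0 0.908;0 2.87 -5.39 0 0 0 0.977;0 3.25 -5.63 0 0 0 1.047;0 3.65 -5.84 0 0 0 1.117;0 3.65 -5.84 0 0 0 1.117;0 3.65 -5.84 0 0 0 1.117"
}}

```text
time: 3.95
position: [0.5148, -0.1181, 0.1152]
tool_rot: [[0.172, 0.985, 0.002], [0.985, -0.172, -0.0], [0.0, 0.002, -1.0]]
force: [-0.2, -0.5, 0.2]
gripper_width: 0.003
```

```bash
python3 - <<'E'
from h import *
grab('top','t2');grab('scene','s2');grab('wrist','w2')
a=cv2.imread('pics/t2.png')[165:275,240:420]; b=cv2.imread('pics/s2.png')[150:270,230:400]
A=cv2.resize(a,(396,242),interpolation=cv2.INTER_CUBIC)
cv2.imwrite('pics/t2z.png',cv2.resize(a,(792,484),interpolation=cv2.INTER_CUBIC))
cv2.imwrite('pics/s2z.png',cv2.resize(b,(765,540),interpolation=cv2.INTER_CUBIC))
E
python3 arc.py -100 -118 9
```

```text
[ 0.51485225 -0.11816317  0.11461229] [ 0.55439595 -1.06355477  0.72256094]
r 0.06303503505152058 th -99.5405251525234 psi 80.06439304317311
0 0.00 -0.23 0 0 0 0.035;0 0.02 -0.45 0 0 0 0.070;0 0.04 -0.68 0 0 0 0.105;0 0.06 -0.90 0 0 0 0.140;0 0.10 -1.13 0 0 0 0.175;0 0.14 -1.35 0 0 0 0.209;0 0.19 -1.57 0 0 0 0.244;0 0.25 -1.79 0 0 0 0.279;0 0.32 -2.01 0 0 0 0.314
```

View pics/t2z.png

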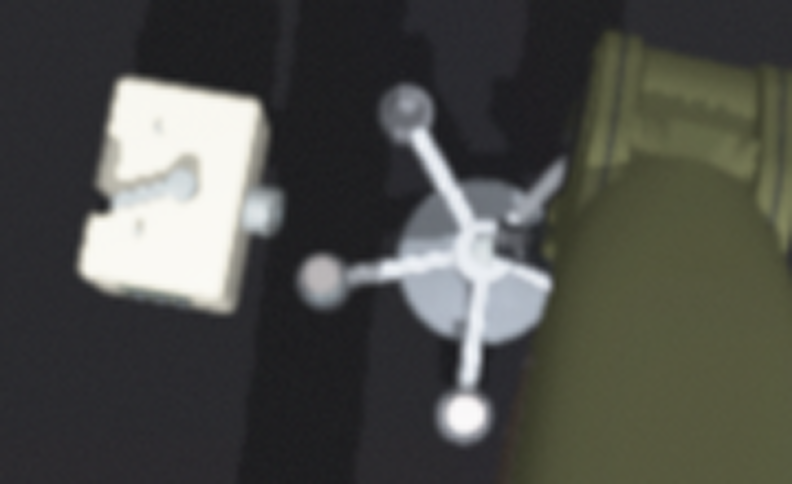

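View pics/s2z.png

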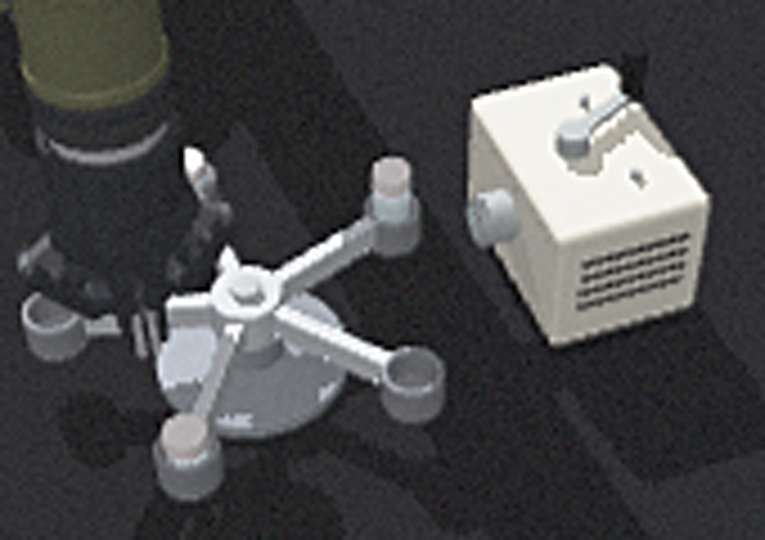

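View pics/w2.png

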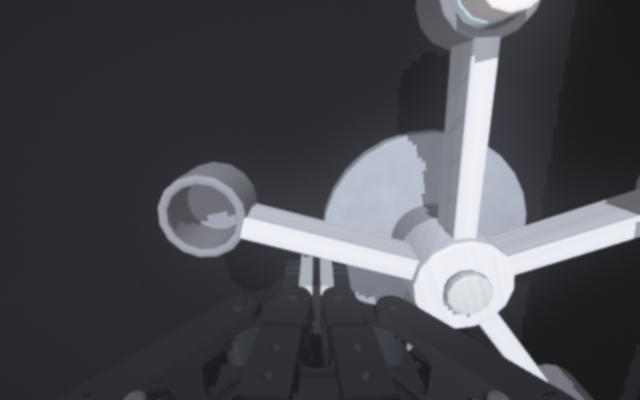

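The tall vial cap is now at zoomed (322,279) in the top view and (391,168) in the scene view. The vials are upright and the reader is undisturbed.

```bash
cat > ang.py <<'E'
import io,contextlib
with contextlib.redirect_stdout(io.StringIO()):
    from fit0 import *
def ang(obs2,tt,ss):
    f=lambda q:np.array([np.subtract(proj({'top0':tt,'scene0':ss}[t],model([p[0],p[1],q[0],p[3],p[4],p[5]])[n]),(u,v)) for n,(t,u,v) in obs2]).ravel()
    s=least_squares(f,[p[5]],loss='soft_l1'); print('angle',np.degrees(s.x),'goal',np.degrees(p[5]), 'fit each:')
    for o in obs2:
        g=lambda q:np.subtract(proj({'top0':tt,'scene0':ss}[o[1][0]],model([p[0],p[1],q[0],p[3],p[4],p[5]])[o[0]]),o[1][1:])
        print(o[0],o[1][0],np.degrees(least_squares(g,s.x).x))
E
python3 - <<'E'
from ang import *
ang([('tall',T(322,278)),('e4',T(406,110)),('sa',T(465,413)),('tall',S(392,167)),('e4',S(414,368)),('sb',S(185,430))],'t2','s2')
E
```

```text
angle [101.03691324] goal 79.93885220406538 fit each:
tall top0 [101.84346475]
e4 top0 [100.14450403]
sa top0 [101.00604877]
tall scene0 [100.43979585]
e4 scene0 [101.155995]
sb scene0 [101.32620233]
```

Emit:
{"op": "servo_tool", "data": {
  "deltas": "0 0.00 -0.23 0 0 0 0.035;0 0.02 -0.45 0 0 0 0.070;0 0.04 -0.68 0 0 0 0.105;0 0.06 -0.90 0 0 0 0.140;0 0.10 -1.13 0 0 0 0.175;0 0.14 -1.35 0 0 0 0.209;0 0.19 -1.57 0 0 0 0.244;0 0.25 -1.79 0 0 0 0.279;0 0.32 -2.01 0 0 0 0.314;0 0.32 -2.01 0 0 0 0.314;0 0.32 -2.01 0 0 0 0.314"
}}

```text
time: 5.02
position: [0.4956, -0.1117, 0.1143]
tool_rot: [[0.468, 0.884, 0.001], [0.884, -0.468, -0.0], [0.0, 0.001, -1.0]]
force: [2.3, -1.4, 1.4]
gripper_width: -0.004
```

```bash
python3 - <<'E'
from h import *
grab('top','t3');grab('scene','s3');grab('wrist','w3')
a=cv2.imread('pics/t3.png')[165:275,240:420]; b=cv2.imread('pics/s3.png')[150:270,230:400]
cv2.imwrite('pics/t3z.png',cv2.resize(a,(792,484),interpolation=cv2.INTER_CUBIC))
cv2.imwrite('pics/s3z.png',cv2.resize(b,(765,540),interpolation=cv2.INTER_CUBIC))
E
python3 arc.py -118 -121 3
```

```text
[ 0.49556167 -0.11173841  0.11414898] [ 1.78933727 -1.7929176   2.44164788]
r 0.06317545641132695 th -118.08142931840318 psi 62.041545019699186
0 0.00 -0.11 0 0 0 0.017;0 0.00 -0.23 0 0 0 0.035;0 0.01 -0.34 0 0 0 0.052
```

View pics/t3z.png

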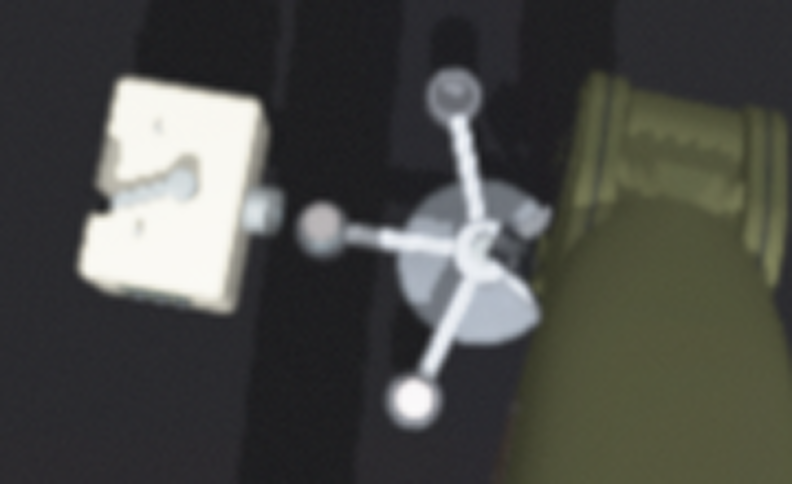

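View pics/s3z.png

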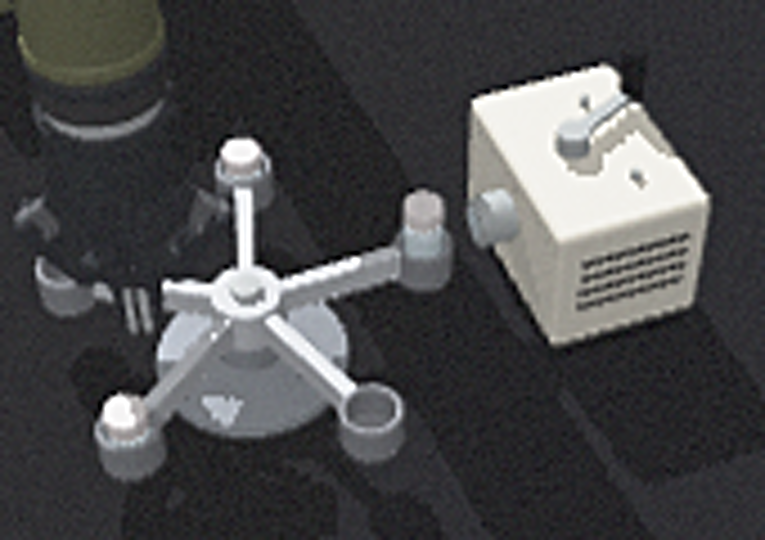

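View pics/w3.png

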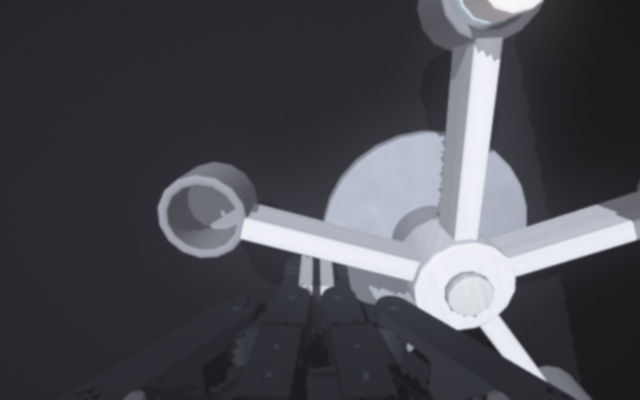

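Run:
```python
from ang import *
ang([('tall',T(321,227)),('e4',T(453,96)),('sa',T(414,400)),('tall',S(424,204)),('e4',S(372,405)),('sa',S(240,152)),('sb',S(125,411))],'t3','s3')
for q in [T,S]:
    a,b=((158,127),(138,229)) if q is T else ((637,175),(584,102))
    A=atz(*q(*a),.115);B=atz(*q(*b),.115); d=A-B; print(A,B,np.linalg.norm(d),'r=',np.degrees(np.arctan2(d[1],d[0]))+90, 'mid',(A+B)/2)
    m=(A+B)/2; print(np.degrees(np.arctan2(m[1]-p[1],m[0]-p[0])))
a=cv2.imread('pics/t3.png')[180:240,255:310]; b=cv2.imread('pics/s3.png')[160:230,328:392]
cv2.imwrite('pics/rz.png',np.hstack([cv2.resize(a,(400,436),interpolation=cv2.INTER_CUBIC),cv2.resize(b,(399,436),interpolation=cv2.INTER_CUBIC)]))
print(400/55,436/60,399/64,436/70)
```

```text
angle [82.92272115] goal 79.93885220406538 fit each:
tall top0 [84.05217242]
e4 top0 [82.41599765]
sa top0 [83.09311587]
tall scene0 [81.50091072]
e4 scene0 [83.12058366]
sa scene0 [82.71729321]
sb scene0 [83.19071464]
[0.60260905 0.16907273 0.115     ] [0.53233053 0.18067161 0.115     ] 0.07122924273780806 r= 80.6282905472886 mid [0.56746979 0.17487217 0.115     ]
79.6533681655937
[0.60568902 0.16788246 0.115     ] [0.5348366  0.17948136 0.115     ] 0.07179554497248856 r= 80.70286326517123 mid [0.57026281 0.17368191 0.115     ]
78.9242716494449
7.2727272727272725 7.266666666666667 6.234375 6.228571428571429
```

View pics/rz.png

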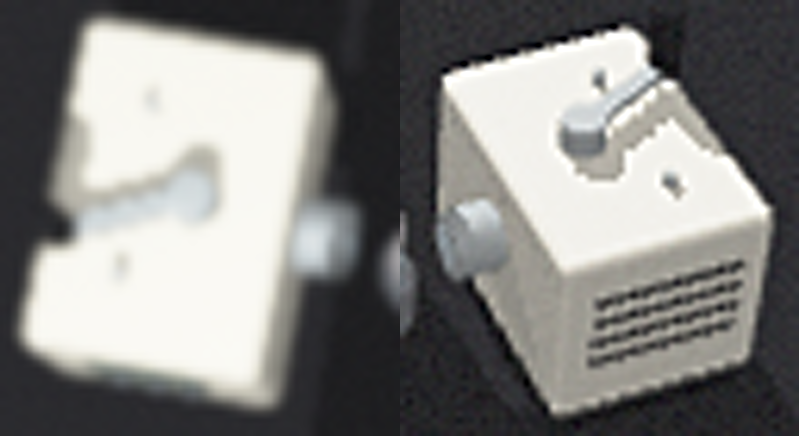

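Emit:
{"op": "servo_tool", "data": {
  "deltas": "0 0.00 -0.11 0 0 0 0.017;0 0.00 -0.23 0 0 0 0.035;0 0.01 -0.34 0 0 0 0.052;0 0.01 -0.34 0 0 0 0.052;0 0.01 -0.34 0 0 0 0.052"
}}

```text
time: 5.58
position: [0.4917, -0.1098, 0.1138]
tool_rot: [[0.515, 0.857, -0.0], [0.857, -0.515, 0.0], [0.0, -0.001, -1.0]]
force: [2.3, -0.1, 0.6]
gripper_width: -0.003
```

```bash
python3 - <<'E'
from h import *
grab('top','t4');grab('scene','s4');print(env.get_state()['force'])
a=cv2.imread('pics/t4.png')[165:275,240:420]; b=cv2.imread('pics/s4.png')[150:270,230:400]
cv2.imwrite('pics/t4z.png',cv2.resize(a,(792,484),interpolation=cv2.INTER_CUBIC))
cv2.imwrite('pics/s4z.png',cv2.resize(b,(765,540),interpolation=cv2.INTER_CUBIC))
E
python3 arc.py -121 -118 3
```

```text
[ 1.08258648 -0.83103798  0.67638104]
[ 0.49165057 -0.10982281  0.11377019] [ 1.08258648 -0.83103798  0.67638104]
r 0.06347581480105718 th -122.01317242654243 psi 59.02272799058658
0 0.00 0.11 0 0 0 -0.017;0 0.00 0.23 0 0 0 -0.035;0 0.01 0.34 0 0 0 -0.052
```

View pics/t4z.png

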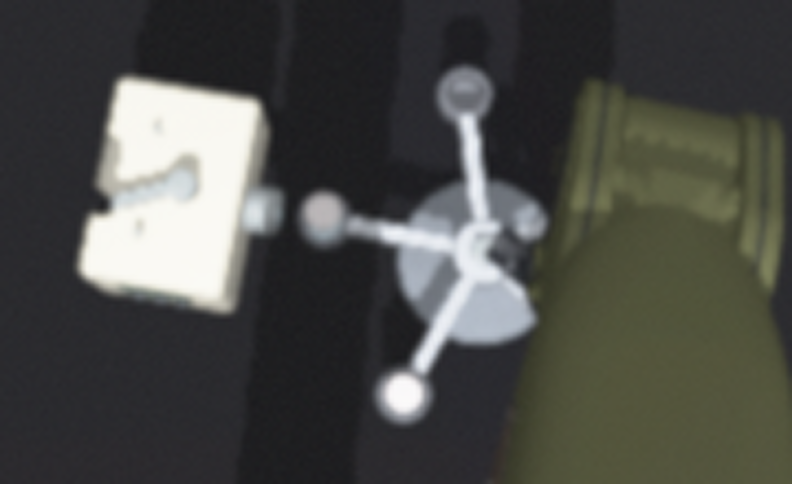

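View pics/s4z.png

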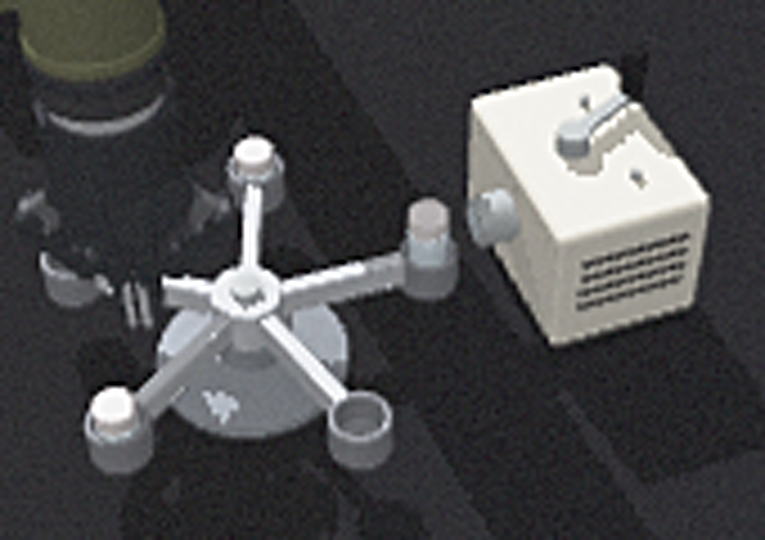

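Run:
```python
from ang import *
ang([('tall',T(323,213)),('e4',T(465,94)),('sa',T(403,395)),('tall',S(430,211)),('e4',S(360,413)),('sa',S(253,150)),('sb',S(114,402))],'t4','s4')
```

```text
angle [78.65346775] goal 79.93885220406538 fit each:
tall top0 [79.09592835]
e4 top0 [78.01916832]
sa top0 [79.02416288]
tall scene0 [77.88841071]
e4 scene0 [78.79322369]
sa scene0 [78.50888518]
sb scene0 [78.88609978]
```

Run:
```python
from h import *
print(rel([.60,.07,.30],80))
```

```text
(array([ 2.099e+01,  2.000e-02, -1.863e+01]), array([-0.001, -0.   , -0.366]))
```

Emit:
{"op": "servo_tool", "data": {
  "deltas": "0 0 0.6 0 0 0 0;0 0 1.2 0 0 0 0;0 0 1.2 -3 0 0 0;0 0 1.2 -6.5 0 0 0;0 0 1.2 -10 0 0 0;0 0 1.2 -14 0 0 0;0 3 1.0 -18 0 0 -0.1;0 7 0.8 -18.6 0 0 -0.2;0 11 0.5 -18.6 0 0 -0.3;0 15 0.2 -18.6 0 0 -0.366;0 18 0 -18.6 0 0 -0.366;0 21 0 -18.6 0 0 -0.366;0 21 0 -18.6 0 0 -0.366;0 21 0 -18.6 0 0 -0.366;0 21 0 -18.6 0 0 -0.366"
}}

```text
time: 6.93
position: [0.5996, 0.0697, 0.2992]
tool_rot: [[0.174, 0.985, -0.002], [0.985, -0.174, -0.001], [-0.001, -0.002, -1.0]]
force: [-0.8, 0.1, 0.0]
gripper_width: 0.001
```

Run:
```python
from h import *
grab('wrist','w5');grab('top','t5');grab('scene','s5');s=env.get_state(); print(s['time'],s['position'],s['force'])
```

```text
7.0833 [0.59945076 0.06880452 0.29985272] [-0.08292335 -0.07367056  0.5917681 ]
```

View pics/w5.png

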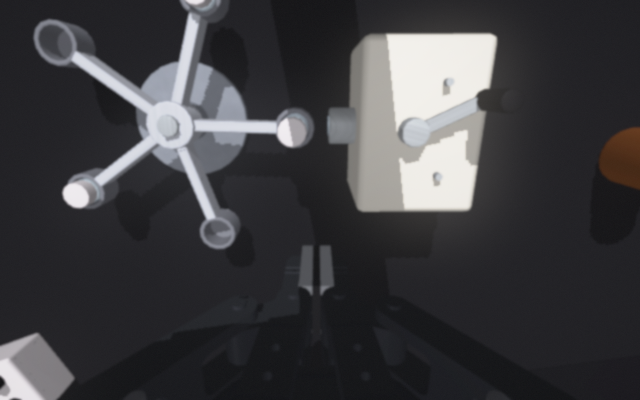

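Run:
```python
from h import *
b=cv2.imread('pics/w5.png')[70:190,120:370]
cv2.imwrite('pics/w5a.png',cv2.resize(b,None,fx=3.2,fy=3.2,interpolation=cv2.INTER_CUBIC))
b=cv2.imread('pics/w5.png')[25:220,330:530]
cv2.imwrite('pics/w5b.png',cv2.resize(b,None,fx=3,fy=3,interpolation=cv2.INTER_CUBIC))
```

```text
(no output)
```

View pics/w5a.png

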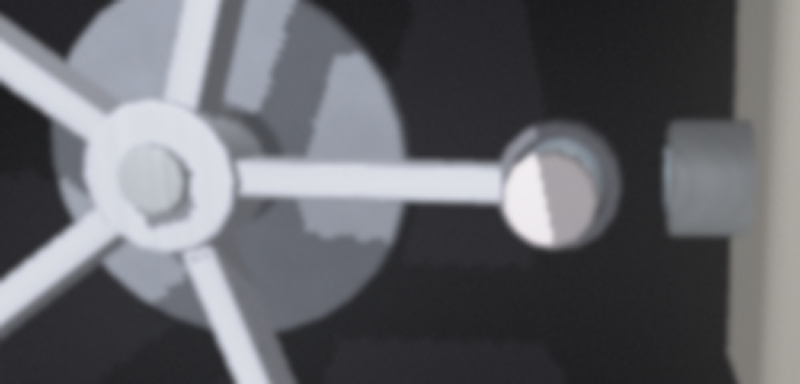

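View pics/w5b.png

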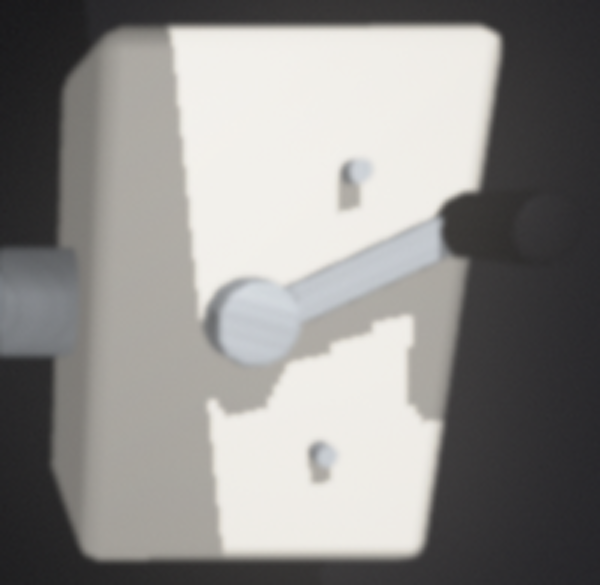

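Run:
```python
from h import *
W=lambda x,y:('w5',120+(x+.5)/3.2-.5,70+(y+.5)/3.2-.5)
B=lambda x,y:('w5',330+(x+.5)/3-.5,25+(y+.5)/3-.5)
an=lambda a,b:np.degrees(np.arctan2(b[1]-a[1],b[0]-a[0]))
a1=atz(*W(245,177),.061);a2=atz(*W(495,183.5),.061);print('arm',a1,a2,an(a1,a2))
print('hub ring/.071',atz(*W(161,174),.071),'knob',atz(*W(151,178),.071))
hub=atz(*W(151,178),.071)
tv=atz(*W(550,199),.093);print('tall',tv)
sn=atz(*W(667,178),.070);sn2=atz(*W(752,178.5),.070);print('snout',sn,sn2,an(sn,sn2))
pv=atz(*B(259,322),.128);print('piv',pv)
c=[atz(*B(*q),.11) for q in [(108,30),(495,30),(425,556),(88,556)]]
print('x-edges',an(c[0],c[1]),an(c[3],c[2]),'other',an(c[3],c[0])+90,an(c[2],c[1])+90,'center',sum(c)/4)
d1=atz(*B(358,170),.118);d2=atz(*B(323,455),.118);print('dots',an(d2,d1)+90)
pg=atz(*B(545,228),.157);print('peg top',pg,'ang',an(pv,pg),np.hypot(*(pg-pv)[:2]))
hubs={'knob':hub,'ring':atz(*W(161,174),.065)}
for n,h in hubs.items(): print(n,h,'hub->tall',an(h,tv),'hub->sn',an(h,sn),'hub->piv',an(h,pv),'hub->ctr',an(h,sum(c)/4),np.hypot(*(tv-h)[:2]),np.hypot(*(sn-h)[:2]))
```

```text
arm [ 0.5295846  -0.03178529  0.061     ] [0.54416528 0.03994428 0.061     ] 78.50987220670402
hub ring/.071 [ 0.52433535 -0.05122989  0.071     ] knob [ 0.52490757 -0.05437142  0.071     ]
tall [0.54815141 0.05798461 0.093     ]
snout [0.55048455 0.08973171 0.07      ] [0.55483036 0.11350973 0.07      ] 79.64260295415077
piv [0.56074087 0.15179435 0.128     ]
x-edges 79.9549870529282 79.99273299543667 other 260.3004920240401 261.39440721546464 center [0.5626885 0.1616711 0.11     ]
dots 259.8410319907117
peg top [0.54682774 0.20444501 0.157     ] ang 104.80225926616663 0.05445793951073432
knob [ 0.52490757 -0.05437142  0.071     ] hub->tall 78.31172271121545 hub->sn 79.93534338794623 hub->piv 80.14002450905733 hub->ctr 80.08057603741597 0.11473514595976746 0.14635536998186535
ring [ 0.52441706 -0.0539486   0.065     ] hub->tall 78.028300111785 hub->sn 79.71684908575202 hub->piv 79.98763521469796 hub->ctr 79.9351005523206 0.11442186526341548 0.14602584049532077
```

The wrist view shows the hub, vial and snout nearly collinear. The reader axis is at 80.0° and the vial at about 78.3°, so it's roughly 3 mm past the beam. That's inside tolerance, but I'll nudge it back.

Run:
```python
from h import *
print(rel([.5845,-.0852,.20],-8)); print(env.get_state()['q'])
```

```text
(array([-15.42,   1.24,   9.99]), array([-0.000e+00,  1.000e-03,  1.534e+00]))
[ 6.55345598e+00  2.28141848e+01  3.19664124e+00  7.04375252e+01
 -1.39813425e-02  1.66601293e+01]
```

Emit:
{"op": "servo_tool", "data": {
  "deltas": "0 -3 0.2 0 0 0 0.12;0 -6 0.4 2 0 0 0.24;0 -9 0.6 4 0 0 0.36;0 -12 0.9 6 0 0 0.48;0 -15.4 1.24 8 0 0 0.6;0 -15.4 1.24 10 0 0 0.72;0 -15.4 1.24 10 0 0 0.84;0 -15.4 1.24 10 0 0 0.96;0 -15.4 1.24 10 0 0 1.08;0 -15.4 1.24 10 0 0 1.2;0 -15.4 1.24 10 0 0 1.32;0 -15.4 1.24 10 0 0 1.44;0 -15.4 1.24 10 0 0 1.534;0 -15.4 1.24 10 0 0 1.534;0 -15.4 1.24 10 0 0 1.534"
}}

```text
time: 8.33
position: [0.585, -0.0846, 0.2002]
tool_rot: [[0.991, -0.137, 0.0], [-0.137, -0.991, -0.0], [0.0, 0.0, -1.0]]
force: [-0.8, -0.0, -0.3]
gripper_width: 0.001
```

Run:
```python
from h import *
s=env.get_state(); print(s['time'],s['position'],s['q'],rel([.5845,-.0852,.113],-8))
```

```text
8.3333 [ 0.58499925 -0.08458173  0.20021891] [-8.22537078e+00  2.46830554e+01 -9.17469855e+00  5.61339289e+01
 -4.03094017e-03  8.96225694e+01] (array([-0.04,  0.07,  8.72]), array([ 0.   , -0.   ,  0.003]))
```

Emit:
{"op": "servo_tool", "data": {
  "deltas": "0 0 0 3 0 0 0;0 0 0 5.5 0 0 0;0 0 0 7.5 0 0 0;0 0 0 8.7 0 0 0;0 0 0 8.7 0 0 0;0 0 0 8.7 0 0 0;0 0 0 8.7 0 0 0"
}}

```text
time: 8.92
position: [0.5861, -0.0841, 0.1139]
tool_rot: [[0.991, -0.137, 0.001], [-0.137, -0.991, -0.0], [0.001, 0.0, -1.0]]
force: [-0.4, 0.2, 0.1]
gripper_width: -0.001
```

Run:
```python
from h import *
s=env.get_state(); print(s['time'],s['position'],rel([.5876,-.0634,.113],-8))
```

```text
8.9167 [ 0.5860773  -0.08405645  0.11389029] (array([-0.13, -2.07,  0.09]), array([ 0.   , -0.001,  0.002]))
```

Emit:
{"op": "servo_tool", "data": {
  "deltas": "0 0 -0.4 0 0 0 0;0 0 -0.8 0 0 0 0;0 0 -1.2 0 0 0 0;0 0 -1.5 0 0 0 0;0 0 -1.65 0 0 0 0;0 0 -1.75 0 0 0 0;0 0 -1.85 0 0 0 0;0 0 -1.95 0 0 0 0;0 0 -2.0 0 0 0 0;0 0 -2.05 0 0 0 0;0 0 -2.05 0 0 0 0;0 0 -2.05 0 0 0 0;0 0 -2.05 0 0 0 0"
}}

```text
time: 10.0
position: [0.5882, -0.0636, 0.1129]
tool_rot: [[0.99, -0.138, -0.0], [-0.138, -0.99, -0.0], [-0.0, 0.0, -1.0]]
force: [-1.1, -2.3, 1.5]
gripper_width: 0.001
```

Run:
```python
from h import *
grab('wrist','w6');grab('top','t6');grab('scene','s6');s=env.get_state(); print(s['time'],s['position'],s['force'])
a=cv2.imread('pics/t6.png')[165:275,240:420]; b=cv2.imread('pics/s6.png')[150:270,230:400]
cv2.imwrite('pics/t6z.png',cv2.resize(a,(792,484),interpolation=cv2.INTER_CUBIC))
cv2.imwrite('pics/s6z.png',cv2.resize(b,(765,540),interpolation=cv2.INTER_CUBIC))
```

```text
10.15 [ 0.58821994 -0.06351164  0.11284703] [-0.5568402  -1.98466562  1.60877019]
```

View pics/w6.png

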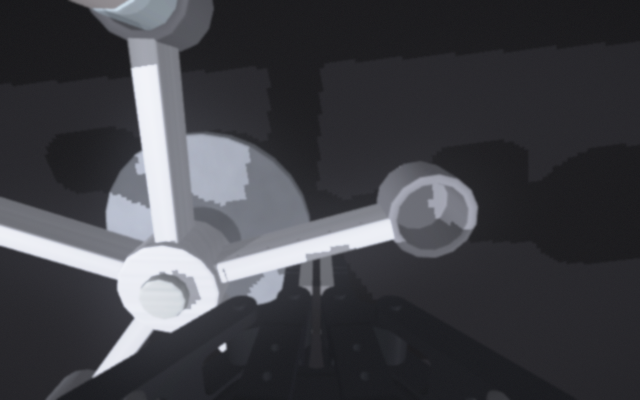

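View pics/s6z.png

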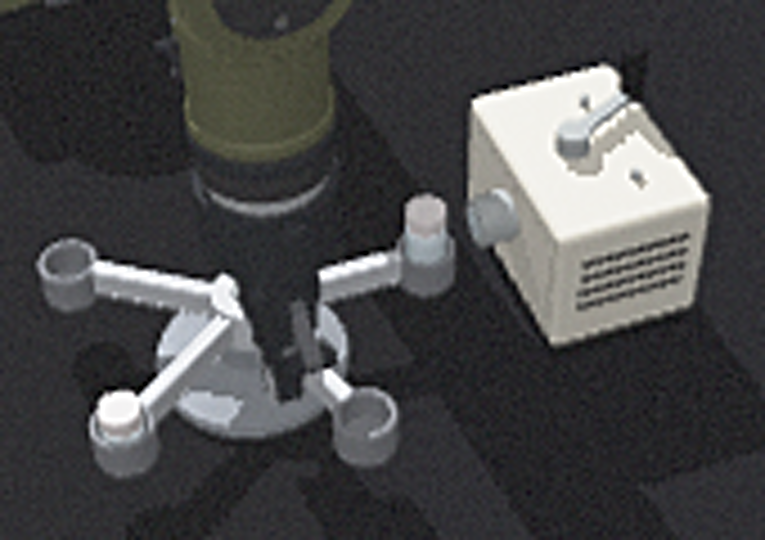

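View pics/t6z.png

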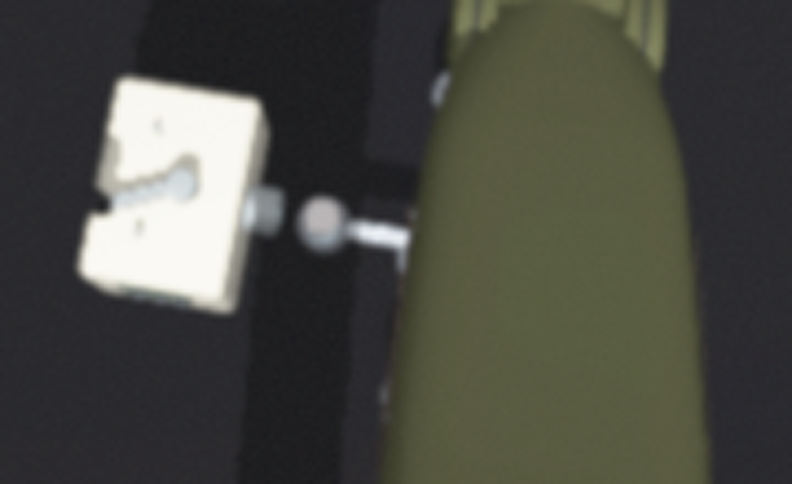

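Run:
```python
from h import *
print(rel([.60,.07,.30],80))
```

```text
(array([ -0.68, -13.38, -18.72]), array([-0.   ,  0.   , -1.534]))
```

Emit:
{"op": "servo_tool", "data": {
  "deltas": "0 0 0.5 0 0 0 0;0 0 1.2 0 0 0 0;0 0 1.2 -3 0 0 0;0 0 1.2 -6.5 0 0 0;0 0 1.2 -10 0 0 -0.1;0 0 1.2 -14 0 0 -0.2;0 -0.2 -1.5 -17 0 0 -0.32;0 -0.3 -4.5 -18.7 0 0 -0.44;0 -0.4 -8 -18.7 0 0 -0.56;0 -0.6 -11 -18.7 0 0 -0.68;0 -0.7 -13.4 -18.7 0 0 -0.8;0 -0.7 -13.4 -18.7 0 0 -0.92;0 -0.7 -13.4 -18.7 0 0 -1.04;0 -0.7 -13.4 -18.7 0 0 -1.16;0 -0.7 -13.4 -18.7 0 0 -1.28;0 -0.7 -13.4 -18.7 0 0 -1.4;0 -0.7 -13.4 -18.7 0 0 -1.534;0 -0.7 -13.4 -18.7 0 0 -1.534;0 -0.7 -13.4 -18.7 0 0 -1.534"
}}

```text
time: 11.73
position: [0.5999, 0.0701, 0.2998]
tool_rot: [[0.177, 0.984, 0.0], [0.984, -0.177, 0.0], [0.001, -0.0, -1.0]]
force: [-0.2, 0.2, 0.0]
gripper_width: 0.001
```

Run:
```python
from h import *
grab('wrist','w7');s=env.get_state(); print(s['time'],s['position'],s['force'])
b=cv2.imread('pics/w7.png')[70:190,120:370]
cv2.imwrite('pics/w7a.png',cv2.resize(b,None,fx=3.2,fy=3.2,interpolation=cv2.INTER_CUBIC))
```

```text
11.7833 [0.59988593 0.07006269 0.29981357] [-0.38282013 -0.04991964  0.48005167]
```

View pics/w7a.png

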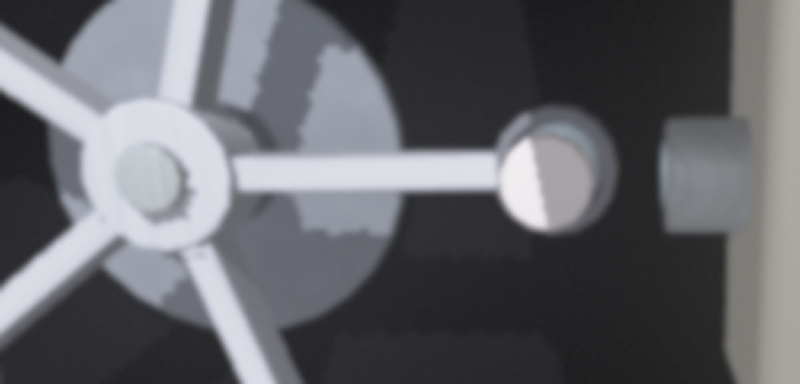

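View pics/w7.png

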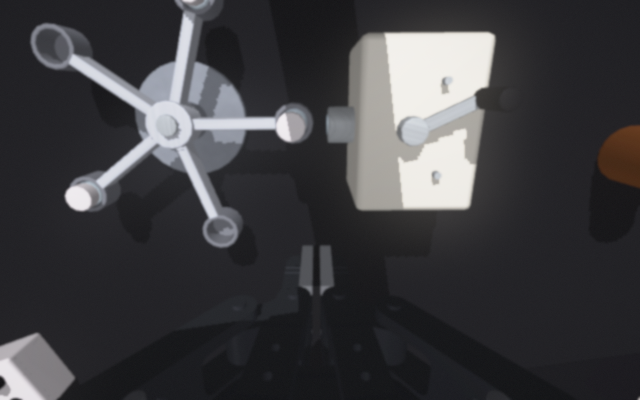

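Run:
```python
from h import *
W=lambda x,y:('w7',120+(x+.5)/3.2-.5,70+(y+.5)/3.2-.5)
an=lambda a,b:np.degrees(np.arctan2(b[1]-a[1],b[0]-a[0]))
a1=atz(*W(245,173.5),.061);a2=atz(*W(490,170.5),.061);print('arm',an(a1,a2))
hub=atz(*W(149,177.5),.071);tv=atz(*W(546,184),.093);sn=atz(*W(663,175),.070);sn2=atz(*W(748,175),.07)
pv=atz('w7',413.5,130.5,.128);print(hub,tv,sn,pv)
print('tall',an(hub,tv),'sn',an(hub,sn),an(sn,sn2),'piv',an(hub,pv))
P=np.array([.5605,.1508])
for t in [135]: 
  q=P+.055*np.array([np.cos(np.radians(t)),np.sin(np.radians(t))]);print(q,rel([*q,.30],120),rel([*q,.203],120))
```

```text
arm 80.47799867469625
[ 0.52515424 -0.05414825  0.071     ] [0.54495901 0.05847182 0.093     ] [0.5504253  0.08957439 0.07      ] [0.56039607 0.15096195 0.128     ]
tall 80.02624611160465 sn 80.02749945334953 79.79200201006755 piv 80.25069219077659
[0.52160913 0.18969087] (array([ 1.039e+01, -9.820e+00, -1.000e-02]), array([ 0.   , -0.   , -0.701])) (array([10.39, -9.82,  9.69]), array([ 0.   , -0.   , -0.701]))
```

Emit:
{"op": "servo_tool", "data": {
  "deltas": "0 2.5 -2.4 0 0 0 -0.12;0 5 -4.8 0 0 0 -0.24;0 7.5 -7.2 0 0 0 -0.36;0 10.4 -9.8 0 0 0 -0.48;0 10.4 -9.8 0 0 0 -0.6;0 10.4 -9.8 0 0 0 -0.7;0 10.4 -9.8 3 0 0 -0.7;0 10.4 -9.8 6 0 0 -0.7;0 10.4 -9.8 8.5 0 0 -0.7;0 10.4 -9.8 9.7 0 0 -0.7;0 10.4 -9.8 9.7 0 0 -0.7;0 10.4 -9.8 9.7 0 0 -0.7"
}}

```text
time: 12.78
position: [0.5211, 0.1896, 0.2025]
tool_rot: [[-0.5, 0.866, -0.002], [0.866, 0.5, -0.0], [0.0, -0.002, -1.0]]
force: [0.6, 0.5, -0.3]
gripper_width: 0.003
```

Run:
```python
from h import *
grab('scene','s8');grab('wrist','w8')
b=cv2.imread('pics/s8.png')[80:230,280:450];cv2.imwrite('pics/s8z.png',cv2.resize(b,None,fx=4,fy=4,interpolation=cv2.INTER_CUBIC))
P=np.array([.5605,.1508]);r=.055
s=env.get_state();print(s['time'],s['position'],s['force'])
R0=np.array(s['tool_rot']);p0=np.array(s['position']);out=[]
for t in np.linspace(132,66,18):
    q=np.array([*(P+r*np.array([np.cos(np.radians(t)),np.sin(np.radians(t))])),p0[2]])
    v=R0.T@(q-p0)*100; ps=min(120,t); rz=Rn.from_matrix(R0.T@Rdown(ps)).as_rotvec()[2]
    out.append(f'0 {v[0]:.2f} {v[1]:.2f} 0 0 0 {rz:.3f}')
print(';'.join(out))
```

```text
12.8833 [0.52229611 0.18996734 0.20418354] [0.25400755 1.39241986 0.55268452]
0 0.08 0.21 0 0 0 0.001;0 0.14 0.57 0 0 0 0.001;0 0.18 0.94 0 0 0 0.001;0 0.20 1.32 0 0 0 0.001;0 0.19 1.69 0 0 0 0.062;0 0.15 2.06 0 0 0 0.130;0 0.09 2.43 0 0 0 0.198;0 0.00 2.79 0 0 0 0.266;0 -0.11 3.15 0 0 0 0.333;0 -0.24 3.49 0 0 0 0.401;0 -0.40 3.83 0 0 0 0.469;0 -0.58 4.16 0 0 0 0.537;0 -0.78 4.47 0 0 0 0.604;0 -1.00 4.77 0 0 0 0.672;0 -1.24 5.05 0 0 0 0.740;0 -1.50 5.32 0 0 0 0.808;0 -1.78 5.57 0 0 0 0.875;0 -2.07 5.80 0 0 0 0.943
```

View pics/s8z.png

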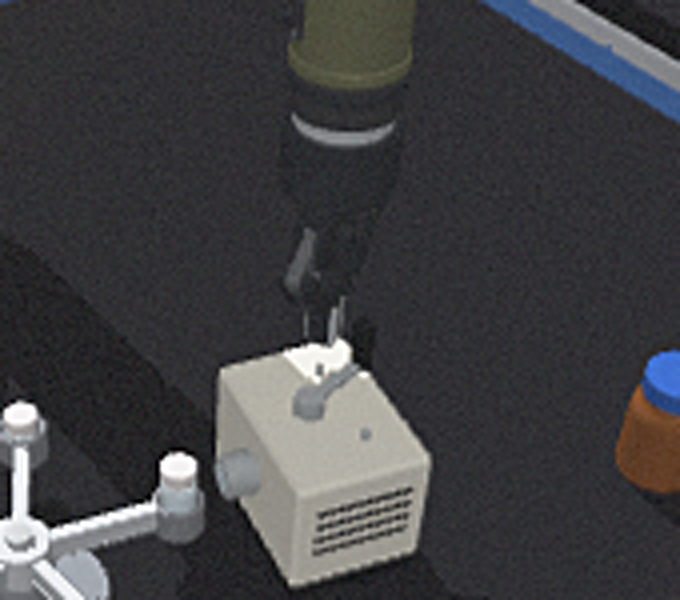

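View pics/w8.png

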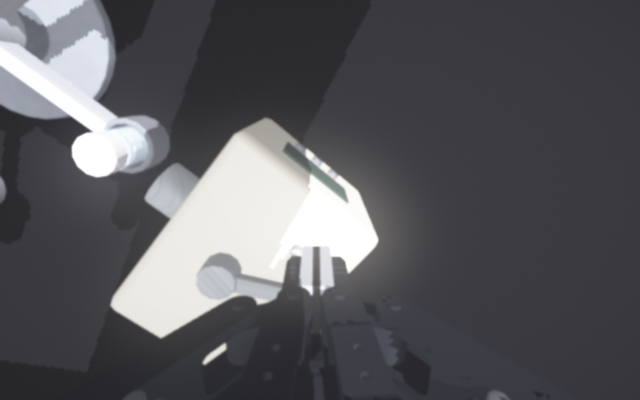

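Emit:
{"op": "servo_tool", "data": {
  "deltas": "0 0.08 0.21 0 0 0 0.001;0 0.14 0.57 0 0 0 0.001;0 0.18 0.94 0 0 0 0.001;0 0.20 1.32 0 0 0 0.001;0 0.19 1.69 0 0 0 0.062;0 0.15 2.06 0 0 0 0.130;0 0.09 2.43 0 0 0 0.198;0 0.00 2.79 0 0 0 0.266;0 -0.11 3.15 0 0 0 0.333;0 -0.24 3.49 0 0 0 0.401;0 -0.40 3.83 0 0 0 0.469;0 -0.58 4.16 0 0 0 0.537;0 -0.78 4.47 0 0 0 0.604;0 -1.00 4.77 0 0 0 0.672;0 -1.24 5.05 0 0 0 0.740;0 -1.50 5.32 0 0 0 0.808;0 -1.78 5.57 0 0 0 0.875;0 -2.07 5.80 0 0 0 0.943;0 -2.07 5.80 0 0 0 0.943"
}}

```text
time: 14.47
position: [0.5827, 0.2013, 0.2029]
tool_rot: [[0.407, 0.914, 0.0], [0.914, -0.407, 0.001], [0.001, 0.0, -1.0]]
force: [-0.2, -0.7, 1.0]
gripper_width: -0.0
```

Run:
```python
from h import *
grab('scene','s9')
b=cv2.imread('pics/s9.png')[80:230,280:450];cv2.imwrite('pics/s9z.png',cv2.resize(b,None,fx=4,fy=4,interpolation=cv2.INTER_CUBIC))
P=np.array([.5605,.1508]);r=.055
s=env.get_state();print(s['time'],s['position'],s['force'])
R0=np.array(s['tool_rot']);p0=np.array(s['position']);out=[]
d=p0[:2]-P;print(np.hypot(*d),np.degrees(np.arctan2(d[1],d[0])))
```

```text
14.5167 [0.58251939 0.2011239  0.20292867] [ 0.14969579 -0.57619118 -1.33931857]
0.05493039619456902 66.36805356482911
```

View pics/s9z.png

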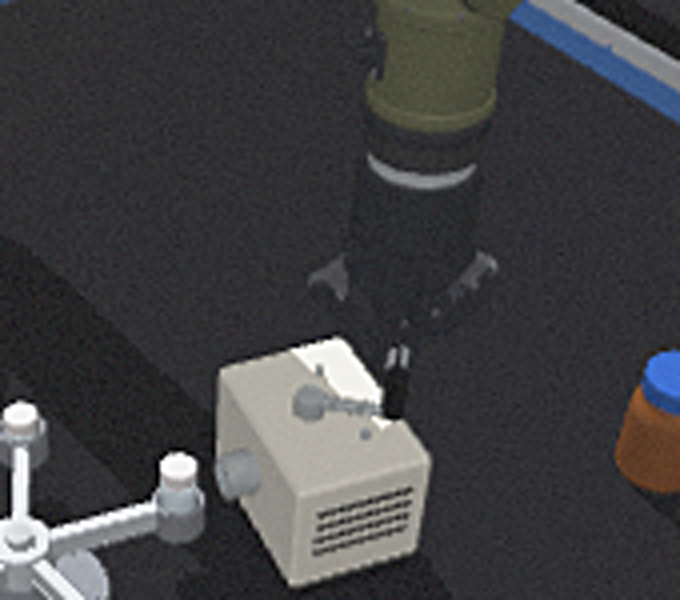

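Emit:
{"op": "servo_tool", "data": {
  "deltas": "0 0 0.15 0 0 0 0.026;0 0 0.3 0 0 0 0.052;0 -0.01 0.45 0 0 0 0.08;0 -0.03 0.55 0 0 0 0.1;0 -0.04 0.65 0 0 0 0.12;0 -0.04 0.65 0 0 0 0.12"
}}

```text
time: 15.02
position: [0.5879, 0.1979, 0.2029]
tool_rot: [[0.513, 0.858, 0.0], [0.858, -0.513, 0.0], [0.0, 0.0, -1.0]]
force: [-0.1, 1.3, -1.0]
gripper_width: 0.002
```

Emit:
{"op": "servo_tool", "data": {
  "deltas": "0 0 0.1 0 0 0 0.02;0 0 0.2 0 0 0 0.035;0 0 0.3 0 0 0 0.05;0 0 0.3 0 0 0 0.05;0 0 0.3 0 0 0 0.05"
}}

```text
time: 15.43
position: [0.5888, 0.1976, 0.2029]
tool_rot: [[0.554, 0.832, -0.003], [0.832, -0.554, 0.003], [0.001, -0.005, -1.0]]
force: [-4.8, 5.5, 1.3]
gripper_width: 0.001
```

Run:
```python
from h import *
grab('scene','s10')
b=cv2.imread('pics/s10.png')[150:230,330:410];cv2.imwrite('pics/s10z.png',cv2.resize(b,None,fx=7,fy=7,interpolation=cv2.INTER_CUBIC))
s=env.get_state();d=s['position'][:2]-np.array([.5605,.1508]);print(np.degrees(np.arctan2(d[1],d[0])),s['force'])
```

```text
58.89098811960414 [-4.54951351  5.13392803  2.02110922]
```

View pics/s10z.png

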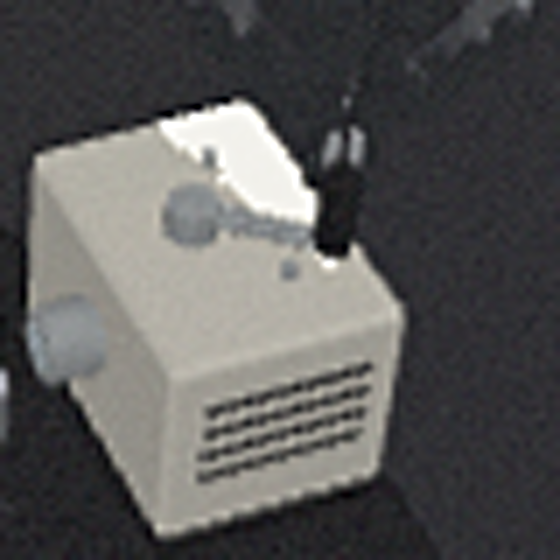

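Emit:
{"op": "servo_tool", "data": {
  "deltas": "0 0 -0.6 0 0 0 0;0 0 -1.2 0 0 0 0;0 0 -1.2 0 0 0 0;0 0 -1.2 -3 0 0 0;0 0 -1.2 -6.5 0 0 0;0 0 -1.2 -9.7 0 0 0;0 0 -1.2 -9.7 0 0 0"
}}

```text
time: 16.07
position: [0.5832, 0.2036, 0.3072]
tool_rot: [[0.555, 0.832, 0.012], [0.832, -0.555, 0.003], [0.009, 0.008, -1.0]]
force: [0.7, -0.6, 1.2]
gripper_width: -0.001
```

Run:
```python
from h import *
print(rel([.60,.07,.30],80))
```

```text
(array([-10.19,   8.8 ,   0.7 ]), array([ 0.01 , -0.007, -0.414]))
```

Emit:
{"op": "servo_tool", "data": {
  "deltas": "0 -2.5 2.2 0 0 0 -0.12;0 -5 4.4 0 0 0 -0.24;0 -7.5 6.6 0 0 0 -0.36;0 -10.2 8.8 0.3 0 0 -0.414;0 -10.2 8.8 0.3 0 0 -0.414;0 -10.2 8.8 0.3 0 0 -0.414;0 -10.2 8.8 0.3 0 0 -0.414"
}}

```text
time: 16.65
position: [0.5971, 0.0691, 0.2968]
tool_rot: [[0.174, 0.985, 0.0], [0.985, -0.174, 0.0], [0.0, 0.0, -1.0]]
force: [0.0, 0.9, 0.3]
gripper_width: -0.001
```

Run:
```python
from h import *
grab('wrist','w11');grab('scene','s11');s=env.get_state();print(s['time'],s['position'],s['force'])
b=cv2.imread('pics/w11.png')[70:190,120:370]
cv2.imwrite('pics/w11a.png',cv2.resize(b,None,fx=3.2,fy=3.2,interpolation=cv2.INTER_CUBIC))
```

```text
16.75 [0.5970069  0.07017206 0.29694839] [0.05282416 0.1509911  0.20923352]
```

View pics/w11.png

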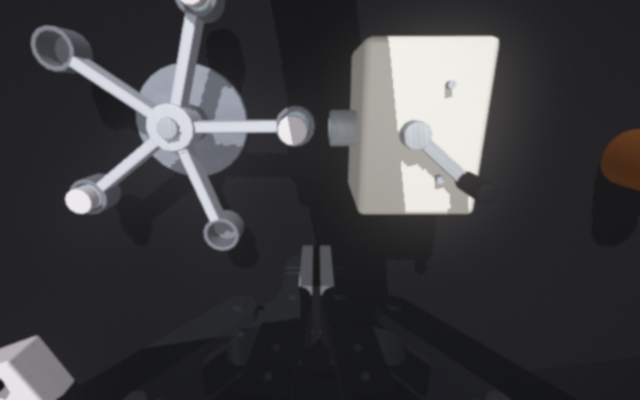

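View pics/w11a.png

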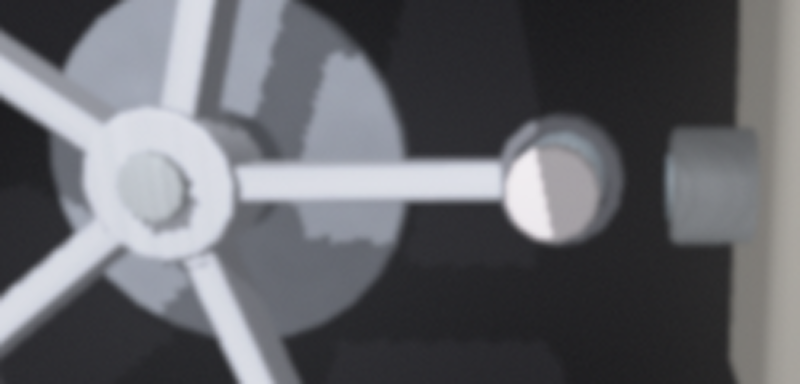

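View pics/s11.png

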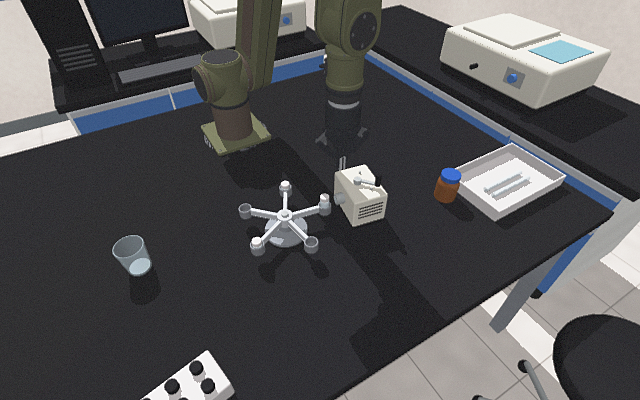

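Run:
```python
from h import *
W=lambda x,y:('w11',120+(x+.5)/3.2-.5,70+(y+.5)/3.2-.5)
an=lambda a,b:np.degrees(np.arctan2(b[1]-a[1],b[0]-a[0]))
hub=atz(*W(151,186.5),.071);tv=atz(*W(552,194),.093);sn=atz(*W(668,185),.070)
pv=atz('w11',416,134,.128);b1=atz('w11',424,143,.125);b2=atz('w11',461,177,.125);pg=atz('w11',484,191,.157)
print('tall',an(hub,tv),'sn',an(hub,sn),'piv',an(hub,pv),'lever bar',an(b1,b2),'peg',an(pv,pg),np.hypot(*(pg-pv)[:2]))
print('shutter~',.7+np.radians(80-an(b1,b2)),.7+np.radians(80-an(pv,pg)))
```

```text
tall 80.13933453237112 sn 80.05667513706116 piv 80.40035020614754 lever bar 40.04098673167808 peg 39.749669488640585 0.05389867234636991
shutter~ 1.3974163473803178 1.4025007924391546
```

Run:
```python
from h import *
print(env.finish_job())
```

```text
the job is handed in; nothing more can be done
None
```

The tall vial now stands in front of the reader's snout and the shutter lever is over at its other stop. I handed the job in at about 17 s of the 53 s allowed; no verdict was reported.

- **Carousel:** I turned it about 65° clockwise with the closed fingertips, pushing on an empty arm. That went about 1.6° (3 mm) past the beam, so I nudged it back with a light push on the other empty arm. The last wrist picture puts the vial at 80.1° and the snout at 80.1° as seen from the hub. That is well under 1 mm off, though the cameras are only calibrated to about 2 mm.
- **Shutter lever:** I pushed the peg round until the force rose to about 7 N at the stop. The last picture gives the lever an angle of about 1.40 rad.
- **Everything else:** In the last pictures the three vials stand upright in their cups. The beaker and jar look unmoved, but I judged that by eye. The gripper is clear of everything, with its tips about 0.22 m above the bench.

No check failed. The wrist and overview cameras disagreed by up to about 4 mm on the hub position early on, so I relied on the direct wrist view of hub, vial and snout for the final alignment.

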